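Set a plate on copper backing in the tack-up jig and hold the sprung jaw open

ROBOT

A 6-joint arm with a two-finger parallel gripper is mounted at the origin on the work surface. World frame = base frame: x ahead of the robot, y to its left, z up, the work surface at z = 0. Lengths are in mm, angles in degrees, forces in N, time in s.
With the tool pointing down it reaches from about 350 to 975 mm from the base axis. Payload 4.9 kg.
Tool frame: the origin (TCP) lies on the centre line of the jaws, within the pads' length; the fingertips stand 14 mm ahead of it and the grasp point (between the pads) lies 5 mm behind it; z points along the fingers, y is the direction in which the jaws open and shut (so a half turn about z gives the same grasp; the last joint's range is limited). The gripper opens to 85 mm and grips with 20 to 120 N. Pads are 22 mm wide; open, the fingers measure 114 mm over their backs; the gripper's body (76 mm by 85 mm) begins 54 mm behind the grasp point. The pads swing forward as they close: fully open they stand 13 mm farther back than shut.
Start: joints at [58.614, 3.019, 92.412, -0, 84.569, -6.818], TCP at [259.85, 568.401, 245.304] pointing down, gripper open.
Joint ranges: [-172.51, 172.51], [-57.92, 126.97], [3.15, 148.05], [-58.71, 238.71], [5.1, 150.11], [-179.66, 179.66]. Speed limits (degrees/s): [147.25, 147.25, 180, 180, 180, 180].

INTERFACE

Orientations are given as [roll, pitch, yaw] about the fixed x, y, z axes, in that order (R = Rz(yaw) Ry(pitch) Rx(roll)).
In Python, from plant import bot gives the robot as it stands.
- The arm moves only by the tool jog_arm, never from a script. Its argument "series" is a list that holds one entry, the list of rows, each a list of 5 numbers: the closure, from 0 (fully open) to 1 (shut), then the shift along the tool's x, y, z in mm, then the turn about the tool's z in degrees. A call has 1 to 12 rows; each row is the pose to reach, as a shift and turn from the pose commanded when the call began, along the tool's axes at that moment; what a row does not reach only later rows make up. A row lasts 1/8 s, in which the tool goes at most 62.5 mm and 10.7 degrees, less where a joint would pass 70% of its speed; a pose out of reach is approached as far as the arm can. A call with a gripper value outside its range is refused whole. The fingers move at their own pace and stop on an object; "squeeze" is the grip in N (left out, the last holds). Time passes only in rows, so rows that repeat a pose let the fingers close. It gives the time, the measured TCP pose, the force and the opening at its end, in the units of the state.
- bot.observe(): the state, without advancing time (a new reading comes with each control period).
- bot.camera(name): name is "scene" or "top" or "wrist"; returns a dict with "frame" (420x560x3 uint8, blue, green, red), "vertical_fov" (degrees; the focal length in pixels is half the picture's height over the tangent of half this angle, whatever the lens; pixels are square), "cx", "cy" (the principal point, pixels), "pose" (4x4, takes a point from camera to world coordinates); the wrist camera has in their place "tool_from_camera" (4x4, takes a point from camera to tool coordinates, whose origin is the TCP and whose axes are the flange's). Camera axes: x right, y down, z forward; pixel columns grow to the right and rows downward; lengths in mm; the calibration is good to about 2 mm. A picture is of the moment at which its call begins: read the wrist's pose just before it. There is no depth.
- bot.job_done(): hands the job in, once; it reports no verdict.
Trained networks look in a picture, given as the dict that the camera call returned (one of the last four; its "shot" number tells which), for a name from the list of things; names that differ only in an ending like _2 or _b are one class to them, and where a whole thing is asked for, a point or a joint stands for the part that bears it (a point fixed in the world has none). Each returns a list of dicts, best first, with "confidence" (0 to 1); they miss things now and then, are a little off and sometimes report something else, mostly with a low value. They report only what shows in the picture. A call takes as long as a camera call. They do not tell look-alikes from the thing itself.
- bot.boxes_of(picture, thing): "rect" ([left, top, right, bottom] in pixels, round what is visible of it).
The state is a dict: "t": time; "q": joint angles; "joint_vel": joint speeds; "joint_efforts": joint torques, N m; "eef_pos": TCP position; "orientation": TCP orientation; "wrist_force": force on the tool from outside, world axes, zero at the start; "torque": the same for the moment, N m; "finger_gap": opening from 0.0 (shut) to 1.0 (fully open).
Only numpy, scipy, OpenCV 4.12 (cv2) and the standard library are available. Lean on these libraries where they do the work, as an engineer would, in place of code of your own. Each camera call takes 0.05 s, during which the arm holds its last target.

TASK

Get the tack-up jig ready for me: lay the copper backing sheet flat on the bed of the jig, lengthways between the four locating pins with its far end close to the stop bar, then lay the steel test plate flat and square on top of it, also close to the stop bar; set both down, don't drop them. Then pull the jig's sprung cross-bar handle out towards you until its pointer is level with the index mark and finish holding it there, without letting go, so that the jaw stays open and I can stand the tube in. Leave everything else on the bench where it is.

Things in the scene. Friction and masses are not known exactly. Their poses are not given: they have to be found in the camera images.
- jig: Tack-up jig bolted down. Origin on the bench under its middle; x runs from its handle end (-x, nearer the robot) to its stop-bar end (+x), y to its left, z up. Bed: steel slab, x -155 to 175 mm, 110 mm wide, top 12 mm above the bench. On it along x: cross-bar handle (-100), guide block (-51 to -21, 104 mm wide, top 68 mm above the bench), sprung jaw, open nest, stop bar
- nest (a point): Middle of the nest, on the bed's top face (12 mm above the bench), jig x = 97, y = 0 mm. The test plate's centre belongs over it, the copper sheet's centre 5 mm nearer the handle: either then ends about 4 mm short of the stop bar. Four locating pins, 8 mm thick, tops 24 mm above the bench, stand at jig x = 55 and 135, y = -43 and +43. Axes as the jig's
- stop (a point): Middle of the stop bar's face towards the nest, at its top edge, 38 mm above the bench, jig x = 151 mm; the bar runs across the jig, 100 mm long, 20 mm thick. Axes as the jig's
- jaw (a point): Middle of the top edge of the jaw's face towards the nest. The jaw is an upright plate 12 mm thick, 90 mm wide, from 14.5 to 60.5 mm above the bench; its face stands at jig x = 27 mm when home and moves with the slide. Axes as the jig's
- drawslide (a joint): How far (m) the sprung slide (cross-bar handle, two rods, jaw plate, pointer) is pulled out along the jig's -x direction. 0 = home, where it starts and where the spring takes it back when let go; end stop at 0.034. The pull is about 5 N just off home and grows by 0.3 N per mm to about 15 N; no catch holds it
- bar (a point): Middle of the cross-bar handle: level round steel bar 14 mm thick across the jig (along y), its axis 46 mm above the bench, 34 mm above the bed. Home, its axis is 49 mm in front of the guide block; open above, below and towards the robot. Two rods 10 mm thick run from it to the block, 36 mm either side of the middle. Moves with the slide; axes as the jig's
- pointer (a point): Tip of the thin upright pointer blade (4 mm thick, 22 mm wide) at the left (+y) end of the cross bar, 70 mm from its middle, 30 mm above the bench. Moves with the slide; axes as the jig's
- mark (a point): Index mark: thin upright fin (4 mm thick, 20 mm wide, top 42 mm above the bench; point at its inner edge) clamped on the rail at the jig's left edge, just outside the pointer's path, 16 to 27 mm from the pointer's home place towards the jig's -x. The slide is on the mark when pointer and mark have the same place along the jig's x axis. Axes as the jig's
- sheet_c (a point): Centre (half-way up) of the loose copper backing sheet, 110 mm long (its x axis) x 60 mm wide (y) x 5 mm thick, 0.3 kg, at first flat on the bench
- plate_c (a point): Centre (half-way up) of the loose steel test plate, 100 mm long (its x axis) x 50 mm wide (y) x 10 mm thick, about 0.4 kg, at first flat on the bench
- tube: Bystander: short steel square tube standing upright, 30 x 30 mm, 80 mm tall, 3 mm wall, the part that will be tacked on later; origin at the middle of its underside
- tjoint: Bystander: finished welded T-joint coupon: base 120 x 60 x 8 mm with an upright web to 58 mm height along its long centre line; origin at the middle of its underside
- magnet: Bystander: arrow-shaped holding magnet lying flat, about 80 x 70 mm, 20 mm high; origin under its middle
- brush: Bystander: wire brush, 260 mm long, 28 mm wide, 39 mm high, wooden back up; origin under its middle
- hammer: Bystander: chipping hammer lying flat, 240 mm long along its x axis, wooden handle towards its -x end, steel head; origin under the neck, 30 mm from the head's middle
- tin: Bystander: closed round tin of nozzle gel, 72 mm across, 62 mm tall; origin at the middle of its underside
- pliers: Bystander: welding pliers lying flat, 195 mm long along their x axis, 15 mm high; origin near the pivot, on the bench
Not all that is in view belongs to the job. What is meant by the part that bears plate_c is not brown, and is the smaller of those in its own colour.

How it is judged (in metres and radians):
On the way, in this order (a step that is already met when the one before it is completed fails the run):
1. the copper sheet lies flat in the nest on the jig's bed, between the pins and close to the stop bar, and has been let go (x of sheet_c in the frame of jig between 0.081 and 0.097 m and y of sheet_c in the frame of jig between -0.01 and 0.01 m and z of sheet_c in the frame of jig between 0.0115 and 0.0175 m and angle between the x axis of sheet_c and the x axis of jig, either way round below 0.14 rad and angle between sheet_c's own z axis and vertical below 0.05 rad and contact force between sheet and the fingers below 0.1 N), for 0.2 s.
2. the test plate lies flat and square on the copper sheet, close to the stop bar, and has been let go (x of sheet_c in the frame of jig between 0.081 and 0.097 m and y of sheet_c in the frame of jig between -0.01 and 0.01 m and z of sheet_c in the frame of jig between 0.0115 and 0.0175 m and angle between the x axis of each of sheet_c, plate_c and the x axis of jig, either way round below 0.14 rad and angle between each of sheet_c, plate_c's own z axis and vertical below 0.05 rad and x of plate_c in the frame of jig between 0.086 and 0.102 m and y of plate_c in the frame of jig between -0.01 and 0.01 m and z of plate_c in the frame of sheet_c between 0.0055 and 0.0095 m and contact force between plate and the fingers below 0.1 N), for 0.2 s.
At the end, for the whole second after the job is handed in: Sheet flat on the bed, plate flat on it, both let go and still, far ends within 15 mm of the stop bar, within 10 mm of the centre line and 8 degrees of square; the robot alone (over 4 N) holds the draw slide still, pointer within 4 mm of the mark (all of step 2 and contact force between sheet and the fingers below 0.1 N and x of pointer in the frame of mark between -0.004 and 0.004 m and (contact force between drawslide and the fingers above 4 N or contact force between drawslide and the arm above 4 N) and contact force between drawslide and sheet below 0.5 N and contact force between drawslide and plate below 0.5 N and contact force between drawslide and tube below 0.5 N and linear speed of each of sheet, plate below 0.02 m/s and velocity of joint drawslide between -0.01 and 0.01 m/s); the arm keeps its last pose, push and grip.
It fails at once if the copper sheet is dropped into the jig from more than about 15 mm (horizontal distance between sheet_c and nest below 0.06 m and z of sheet_c in the frame of jig above 0.0295 m and contact force between sheet and the fingers below 0.1 N and linear speed of sheet above 0.2 m/s).
It fails at once if the test plate is dropped into the jig from more than about 15 mm (horizontal distance between plate_c and nest below 0.06 m and z of plate_c in the frame of jig above 0.037 m and contact force between plate and the fingers below 0.1 N and linear speed of plate above 0.2 m/s).
It fails at once if a bystander (square tube, welded T-joint, magnet, brush, hammer, tin or pliers) is pushed more than 30 mm from its place (distance of any of tube, tjoint, magnet, brush, hammer, tin, pliers from where it was at the start of the episode above 0.03 m).
It also fails if it takes over 72 s, if anything falls off the work surface, if the arm or the gripper's body presses on something with over 40 N, if the wrist force passes 120 N, or if a joint passes its speed limit or range.

## Working session

There is one attempt and no reset: what is moved stays moved. The work goes in short steps, Python scripts to look and compute and a tool call to move; the robot and the scene stay as the last step left them, time stands still between calls to the robot, and variables do not carry over. Pictures are saved under pics/ and viewed, and the job is handed in when it is done.

Besides the shell and the picture viewer there is one more tool, called as name(argument=value, ...), one argument or row to a line, values as JSON. jog_arm: Moves the arm, as the interface text tells. Its arguments: {"type":"object","properties":{"series":{"type":"array","items":{"type":"array","items":{"type":"array","items":{"type":"number"}}}},"squeeze":{"type":"number"}},"required":["series"]}

```bash
ls; mkdir -p pics; python3 - <<'E'
from plant import bot
import cv2,pickle
s=bot.observe();print(s)
for n in ["scene","top","wrist"]:
    p=bot.camera(n);cv2.imwrite(f"pics/{n}0.png",p["frame"]);pickle.dump(p,open(f"pics/{n}0.pkl","wb"))
    print(n,{k:v for k,v in p.items() if k!="frame"})
    for t in ["jig","sheet_c","plate_c","tube","tjoint","pointer","bar","jaw","mark","tin","magnet"]:
        print(n,t,[([round(x) for x in d["rect"]],round(d["confidence"],2)) for d in bot.boxes_of(p,t)][:4])
E
```

```text
pics
{'t': 0.0, 'q': array([ 5.86134581e+01,  3.05755065e+00,  9.24919058e+01,  2.32842433e-03,
        8.45674594e+01, -6.81925458e+00]), 'joint_vel': array([-0.13545101,  0.01565402, -0.01854054,  0.01680934,  0.05073481,
        0.05789497]), 'joint_efforts': array([-8.74164834e-04, -3.93702078e+01, -3.70168984e+01, -3.49807378e-04,
        7.11154891e-03,  1.69663377e-07]), 'eef_pos': array([259.54409682, 567.91740478, 244.06176213]), 'orientation': array([-1.79884186e+02, -1.61834208e-02,  1.55432474e+02]), 'wrist_force': array([-0.15180952, -0.31527962,  0.25522436]), 'torque': array([-0.00923639,  0.02243477,  0.01595127]), 'finger_gap': 1.0001615805103696}
scene {'vertical_fov': 43.08189614570464, 'cx': 276.6910509749759, 'cy': 209.7216138058364, 'pose': array([[-6.69136845e-01,  5.55715360e-01, -4.93392664e-01,
         1.19246004e+03],
       [ 7.43115873e-01,  4.95099688e-01, -4.50172298e-01,
         5.63061815e+02],
       [-5.88910600e-03, -6.67874792e-01, -7.44250348e-01,
         1.05345435e+03],
       [ 0.00000000e+00,  0.00000000e+00,  0.00000000e+00,
         1.00
[... 1802 characters left out ...]
]
top magnet [([332, 148, 356, 174], 0.88)]
wrist {'vertical_fov': 61.375148366833436, 'cx': 279.277420674226, 'cy': 214.09328970163526, 'tool_from_camera': array([[ 4.00663810e-04, -9.45063453e-01, -3.26886691e-01,
         8.47085840e+01],
       [ 9.99999726e-01,  1.74921878e-04,  7.19978613e-04,
         1.32414769e+00],
       [-6.23245840e-04, -3.26886890e-01,  9.45063264e-01,
        -1.27836697e+02],
       [ 0.00000000e+00,  0.00000000e+00,  0.00000000e+00,
         1.00000000e+00]]), 'shot': 3}
wrist jig []
wrist sheet_c [([160, 357, 221, 419], 0.93)]
wrist plate_c []
wrist tube []
wrist tjoint []
wrist pointer []
wrist bar []
wrist jaw []
wrist mark []
wrist tin []
wrist magnet []
```

View pics/scene0.png

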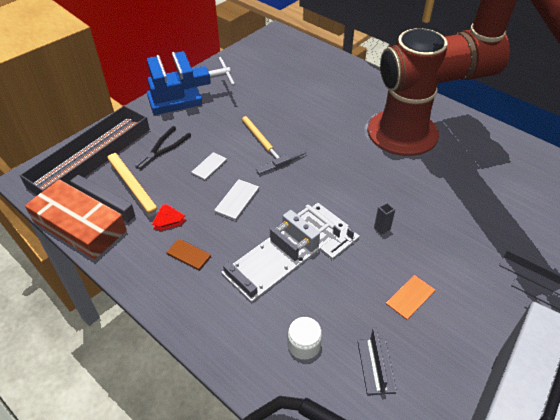

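View pics/top0.png

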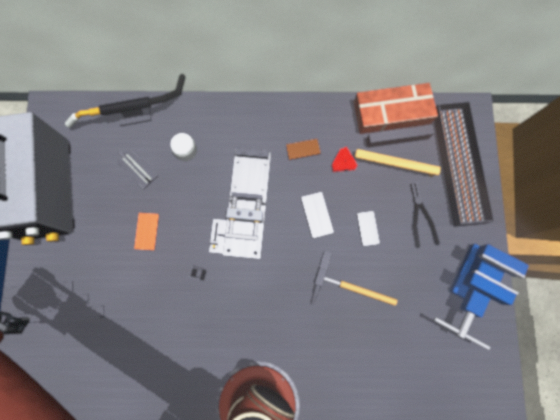

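View pics/wrist0.png

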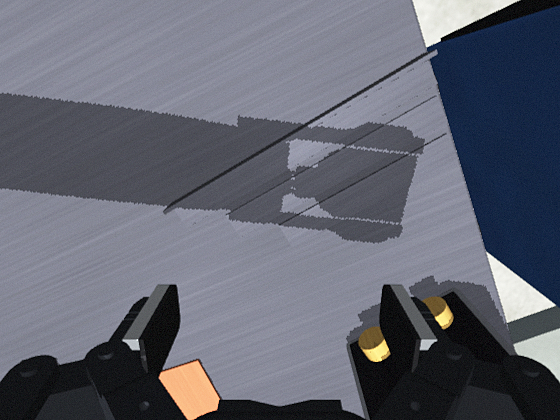

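The scene view shows the jig in the middle (223–361, 203–298). The copper sheet is bright orange at (410,297), and a brown look-alike is at (188,254). There are two grey plates: one at (237,198), and a smaller one at (208,166). Next I'll measure them.

```bash
cat > h.py <<'E'
import numpy as np,cv2,pickle
from scipy.spatial.transform import Rotation as R
def pose(p,state=None):
    if "pose" in p: return p["pose"]
    T=np.eye(4);T[:3,:3]=R.from_euler("xyz",state["orientation"],degrees=True).as_matrix();T[:3,3]=state["eef_pos"]
    return T@p["tool_from_camera"]
def foc(p): return p["frame"].shape[0]/2/np.tan(np.radians(p["vertical_fov"]/2))
def unproj(p,uv,z,state=None):
    T=pose(p,state);f=foc(p);uv=np.atleast_2d(np.asarray(uv,float))
    d=np.c_[(uv[:,0]-p["cx"])/f,(uv[:,1]-p["cy"])/f,np.ones(len(uv))]@T[:3,:3].T
    return T[:3,3]+d*((z-T[2,3])/d[:,2])[:,None]
def proj(p,X,state=None):
    T=pose(p,state);f=foc(p);X=(np.atleast_2d(np.asarray(X,float))-T[:3,3])@T[:3,:3]
    return np.c_[X[:,0]/X[:,2]*f+p["cx"],X[:,1]/X[:,2]*f+p["cy"]]
def quad(p,mask,z,state=None):
    c,_=cv2.findContours(mask.astype(np.uint8),cv2.RETR_EXTERNAL,cv2.CHAIN_APPROX_NONE)
    c=max(c,key=cv2.contourArea)
    w=unproj(p,c[:,0,:],z,state)[:,:2].astype(np.float32)
    (cx,cy),(a,b),th=cv2.minAreaRect(w)
    if a<b: a,b,th=b,a,th+90
    return np.round([cx,cy,a,b,(th+90)%180-90],1),c
E
python3 - <<'E'
from h import *
for n,pts in [("scene",{"sheet":((410,297),5),"big":((237,198),10),"small":((208,166),10),"brown":((188,254),10)}),("top",{"sheet":((147,231),5),"big":((317,214),10),"small":((369,228),10),"brown":((303,149),10)})]:
    p=pickle.load(open(f"pics/{n}0.pkl","rb"));im=p["frame"]
    for k,(s,z) in pts.items():
        m=np.zeros((422,562),np.uint8)
        cv2.floodFill(im.copy(),m,s,0,(45,)*3,(45,)*3,4|cv2.FLOODFILL_FIXED_RANGE|cv2.FLOODFILL_MASK_ONLY|(1<<8))
        print(n,k,im[s[1],s[0]],m.sum(),quad(p,m[1:-1,1:-1],z)[0])
    a=dict(scene=(200,190,380,310),top=(195,135,285,290))[n]
    c=im[a[1]:a[3],a[0]:a[2]];s=4.4 if n=="scene" else 4;cv2.imwrite(f"pics/{n}0_jig.png",cv2.resize(c,None,fx=s,fy=s,interpolation=cv2.INTER_CUBIC))
E
```

```text
scene sheet [ 91 161 247] 3021 [490.3 338.2 109.6  60.1  -3.6]
scene big [239 236 235] 2812 [ 540.  -177.8  129.6   64.9   15. ]
scene small [242 239 239] 2384 [ 501.3 -328.5   99.3   49.8    8.3]
scene brown [ 46  98 181] 2609 [ 751.  -135.7   99.1   48.9  -78.1]
top sheet [ 98 153 235] 2705 [489.8 337.8 111.2  61.   -3.6]
top big [238 235 235] 2876 [ 541.6 -176.3  130.5   65.3   14.8]
top small [239 236 235] 2504 [ 500.5 -328.3  100.6   49.5    7.8]
top brown [ 73 113 175] 2497 [ 751.1 -136.1  103.    53.4  -78.5]
```

View pics/scene0_jig.png

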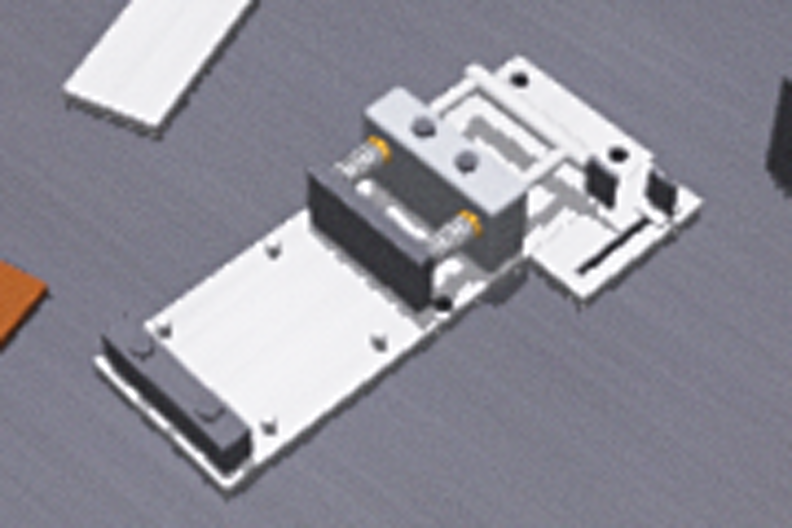

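View pics/top0_jig.png

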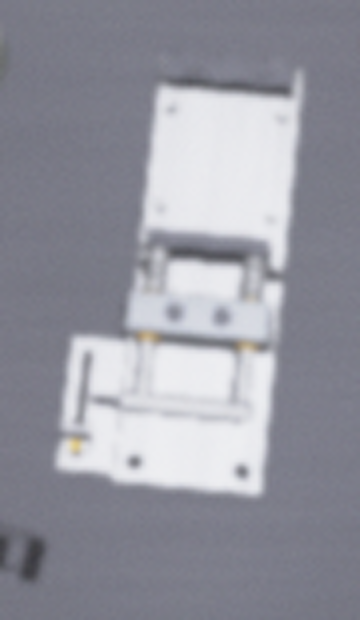

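```bash
python3 - <<'E'
from h import *
J=np.array([[55,-43],[135,-43],[55,43],[135,43]],float)
S=pickle.load(open("pics/scene0.pkl","rb"));T=pickle.load(open("pics/top0.pkl","rb"))
s=np.array([[273,246],[164,326],[378,340],[268,427]])/4.4+[200,190]
t=np.array([[270,219],[281,119],[160,208],[171,108]])/4+[195,135]
for n,p,uv in(("s",S,s),("t",T,t)):
    w=unproj(p,uv,21)[:,:2]
    A=J-J.mean(0);B=w-w.mean(0);th=np.arctan2((A[:,0]*B[:,1]-A[:,1]*B[:,0]).sum(),(A*B).sum())
    Rm=np.array([[np.cos(th),-np.sin(th)],[np.sin(th),np.cos(th)]]);o=w.mean(0)-Rm@J.mean(0)
    print(n,o.round(1),np.degrees(th).round(2),"res",(J@Rm.T+o-w).round(1).tolist(), "nest",(Rm@[97,0]+o).round(1))
    # other features
    if n=="s":
        for nm,px,z in(("mark top",(655,172),42),("mark top2",(672,190),42),("pointer top L",(592,158),46),("stopA",(103,338),38),("stopB",(243,435),38),("jawA",(308,172),60.5),("jawB",(432,262),60.5),("bedfar",(228,490),12),("bedfar2",(97,360),12),("corner",(700,203),12)):
            x=unproj(p,[np.array(px)/4.4+[200,190]],z)[0,:2];print(nm,(Rm.T@(x-o)).round(1))
E
```

```text
s [570.8  40.7] -5.51 res [[0.7, 1.0], [0.7, -0.1], [-0.3, 0.3], [-1.0, -1.2]] nest [667.4  31.4]
mark top [-127.5   74.9]
mark top2 [-124.8   90.1]
pointer top L [-106.4   45.9]
stopA [170.4 -48.7]
stopB [155.7  48.1]
jawA [ 25.7 -45.8]
jawB [18.9 45.6]
bedfar [173.   54.7]
bedfar2 [171.7 -55.6]
corner [-149.9   92.9]
t [563.5  36. ] -5.45 res [[-0.2, -0.9], [0.4, -0.8], [-0.3, 1.3], [0.2, 0.4]] nest [660.   26.8]
```

```bash
cat >> h.py <<'E'
def shift(cmd,yaw,target,tyaw):
    Rm=R.from_euler("xyz",[180,0,yaw],degrees=True).as_matrix()
    return (Rm.T@(np.array(target,float)-cmd)).round(1), round(-(tyaw-yaw),1)
E
python3 -c "
from h import *
print(shift([259.85,568.4,245.3],155.43,[585,38,320],174.5))"
```

```text
(array([-516.3, -347.2,  -74.7]), -19.1)
```

jog_arm(
  series=[
    [[0,-516,-347,-75,-19],[0,-516,-347,-75,-19],[0,-516,-347,-75,-19],[0,-516,-347,-75,-19],[0,-516,-347,-75,-19],[0,-516,-347,-75,-19],[0,-516,-347,-75,-19],[0,-516,-347,-75,-19],[0,-516,-347,-75,-19],[0,-516,-347,-75,-19],[0,-516,-347,-75,-19],[0,-516,-347,-75,-19]],
  ],
)

```text
t: 3.3
eef_pos: [584.7, 38.3, 320.0]
orientation: [180.0, -0.0, 174.4]
wrist_force: [-0.5, 1.7, 0.1]
finger_gap: 1.002
```

```bash
python3 - <<'E'
from plant import bot
from h import *
s=bot.observe();p=bot.camera("wrist");print(s["t"],s["eef_pos"],s["orientation"],abs(s["joint_vel"]).max())
cv2.imwrite("pics/w1.png",p["frame"]);pickle.dump((p,s),open("pics/w1.pkl","wb"))
cv2.imwrite("pics/w1_big.png",cv2.resize(p["frame"][0:420,140:440],None,fx=2,fy=1.4))
E
```

```text
3.3 [584.7039295   38.3416443  320.04041959] [ 1.79972927e+02 -4.15040080e-02  1.74399105e+02] 1.7299445282927397
```

View pics/w1.png

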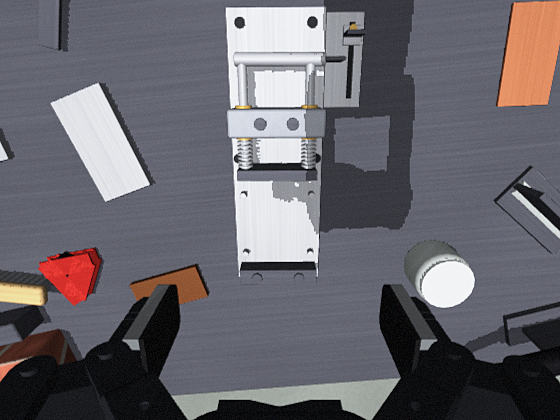

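```bash
python3 - <<'E'
from h import *
p,s=pickle.load(open("pics/w1.pkl","rb"));im=p["frame"]
cv2.imwrite("pics/w1_a.png",cv2.resize(im[180:285,225:335],None,fx=5.5,fy=5.5,interpolation=cv2.INTER_CUBIC))
cv2.imwrite("pics/w1_b.png",cv2.resize(im[0:110,220:370],None,fx=5,fy=5,interpolation=cv2.INTER_CUBIC))
E
```

```text
(no output)
```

View pics/w1_a.png

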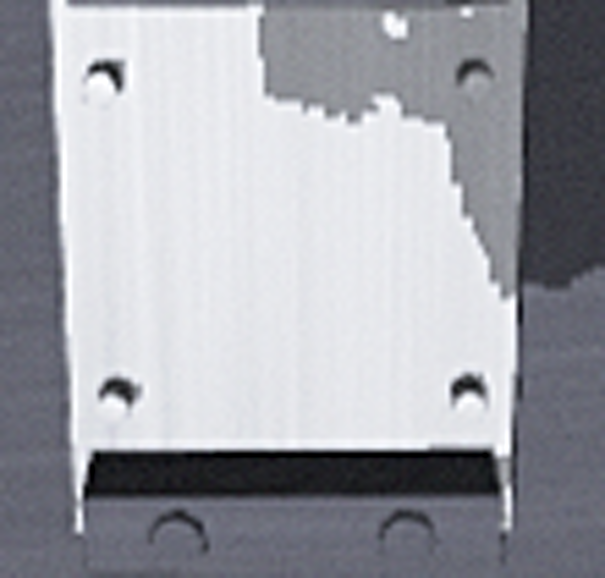

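View pics/w1_b.png

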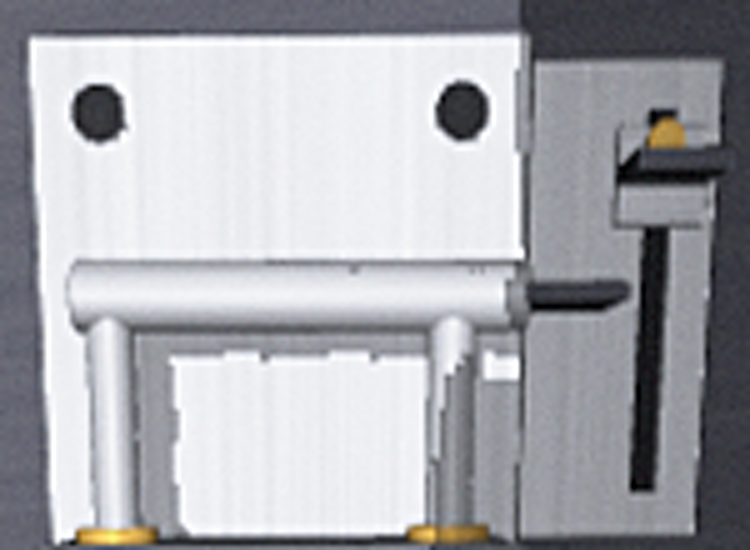

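```bash
cat > fit.py <<'E'
from h import *
from scipy.optimize import least_squares
p,s=pickle.load(open("pics/w1.pkl","rb"))
a=lambda u,v:(u/5.5+225-.4,v/5.5+180-.4); b=lambda u,v:(u/5+220-.4,v/5-.4)
F=[((55,-43,24),a(100,84)),((55,43,24),a(471,83)),((135,-43,24),a(115,402)),((135,43,24),a(468,400)),
((151,-50,38),a(85,497)),((151,50,38),a(503,497)),((-155,-55,12),b(30,36)),((-155,55,12),b(528,36))]
X=np.array([f[0] for f in F],float);U=np.array([f[1] for f in F])
def W(v,X): c,d=np.cos(v[2]),np.sin(v[2]);return np.c_[X[:,0]*c-X[:,1]*d+v[0],X[:,0]*d+X[:,1]*c+v[1],X[:,2]]
r=least_squares(lambda v:(proj(p,W(v,X),s)-U).ravel(),[568,38,-.1],loss="soft_l1")
print("jig",r.x[:2].round(1),np.degrees(r.x[2]).round(2));print((proj(p,W(r.x,X),s)-U).round(1).tolist())
v=r.x
def J(uv,z):
    w=unproj(p,[uv],z,s)[0];c,d=np.cos(v[2]),np.sin(v[2]);e=w[:2]-v[:2];return (np.array([c*e[0]+d*e[1],-d*e[0]+c*e[1]])).round(1)
print("nest",W(v,np.array([[97,0,12],[92,0,12],[-100,0,46]])).round(1).tolist())
print("bar edge top/bot z46",J(b(290,262),46),J(b(290,330),46),"ptr tip",J(b(628,290),46),J(b(628,290),42),"mark",J(b(622,165),42),J(b(640,150),42),J(b(640,182),42))
E
python3 fit.py
```

```text
jig [567.3  38.6] -5.18
[[-0.3, 0.8], [1.4, 0.5], [-0.5, 1.3], [0.5, 1.3], [-1.0, -0.0], [0.2, -0.5], [-1.0, -0.7], [0.9, -1.4]]
nest [[663.9, 29.9, 12.0], [658.9, 30.3, 12.0], [467.7, 47.6, 46.0]]
bar edge top/bot z46 [-105.9    2.1] [-92.9   2. ] ptr tip [-100.1   72.6] [-100.4   73.3] mark [-124.1   70.8] [-126.8   74.3] [-120.9   74.6]
```

```bash
python3 -c "
from h import *
c=[584.7,38.3,320.2]
print(shift(c,174.43,[490,338,90],176.4),shift(c,174.43,[490,338,10],176.4))"
```

```text
(array([123.3, 289.1, 230.2]), -2.0) (array([123.3, 289.1, 310.2]), -2.0)
```

jog_arm(
  series=[
    [[0,123,289,230,-2],[0,123,289,230,-2],[0,123,289,230,-2],[0,123,289,230,-2],[0,123,289,230,-2],[0,123,289,230,-2],[0,123,289,230,-2],[0,123,289,260,-2],[0,123,289,285,-2],[0,123,289,300,-2],[0,123,289,308,-2],[0,123,289,308,-2]],
  ],
)

```text
t: 4.85
eef_pos: [490.6, 337.8, 12.6]
orientation: [180.0, 0.0, 176.4]
wrist_force: [-0.2, -0.1, 0.8]
finger_gap: 1.002
```

```bash
python3 - <<'E'
from plant import bot
from h import *
s=bot.observe();p=bot.camera("wrist");print(s["t"],s["eef_pos"],s["orientation"])
cv2.imwrite("pics/w2.png",p["frame"])
o=p["frame"].copy()
for P in [(545,0),(435,0)]:
  pass
c,d=np.cos(np.radians(-3.6)),np.sin(np.radians(-3.6))
C=[[490+x*c-y*d,338+x*d+y*c,5] for x,y in((55,30),(55,-30),(-55,-30),(-55,30))]
print(proj(p,C,s).round(1).tolist())
E
```

```text
4.85 [490.62138618 337.84628032  12.55208025] [1.79998728e+02 1.19885481e-02 1.76433221e+02]
[[337.5, 391.1], [215.0, 391.0], [198.4, 169.5], [353.1, 169.6]]
```

View pics/w2.png

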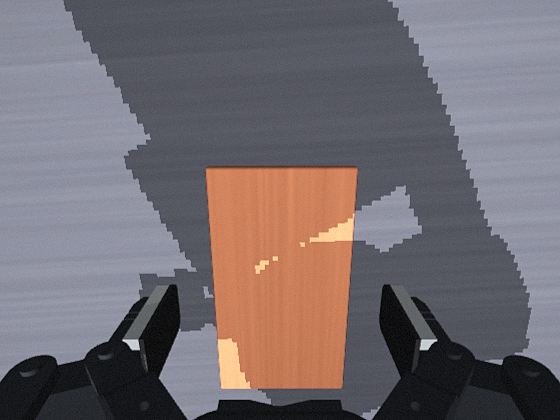

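jog_arm(
  series=[
    [[0.2,0,2,2.5,0],[1,0,2,2.5,0],[1,0,2,2.5,0],[1,0,2,2.5,0],[1,0,2,2.5,0],[1,0,2,2.5,0]],
  ],
  squeeze=60,
)

```text
t: 5.65
eef_pos: [491.5, 340.3, 11.2]
orientation: [179.9, 0.1, 176.4]
wrist_force: [-0.7, -0.2, 5.8]
finger_gap: 0.669
```

jog_arm(
  series=[
    [[1,0,0,-5,0],[1,0,0,-20,0],[1,0,0,-60,0],[1,0,0,-60,0]],
  ],
)

```text
t: 6.15
eef_pos: [493.3, 341.3, 74.2]
orientation: [179.7, 0.4, 176.4]
wrist_force: [0.5, 0.6, -3.0]
finger_gap: 0.662
```

```bash
python3 - <<'E'
from plant import bot
from h import *
s=bot.observe();p=bot.camera("wrist");print(s["t"],s["eef_pos"],s["wrist_force"],s["finger_gap"])
cv2.imwrite("pics/w3.png",p["frame"]);pickle.dump((p,s),open("pics/w3.pkl","wb"))
E
```

```text
6.15 [493.29879218 341.29752669  74.19970585] [ 0.52487825  0.5774057  -2.98125536] 0.6617269851212959
```

View pics/w3.png

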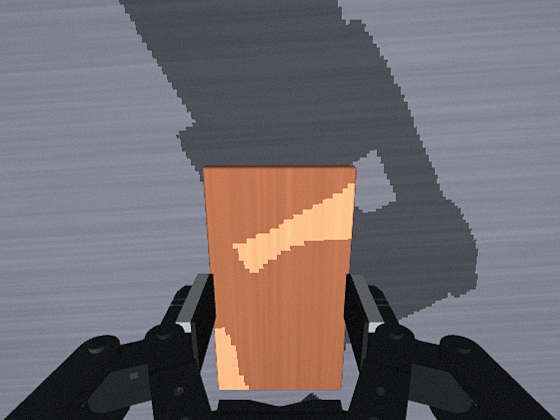

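```bash
python3 - <<'E'
from h import *
p,s=pickle.load(open("pics/w3.pkl","rb"))
s=dict(s);
w=unproj(p,[(204,167),(355.5,167),(343,389),(219,389)],s["eef_pos"][2]-6.2,s)
Rm=R.from_euler("xyz",s["orientation"],degrees=True).as_matrix()
t=(w-s["eef_pos"])@Rm;print(t.round(1),t.mean(0).round(1))
E
```

```text
[[ 57.  -27.2   5.7]
 [ 57.   30.6   5.9]
 [-52.2  32.5   6.7]
 [-51.9 -27.7   6.5]] [2.5 2.1 6.2]
```

```bash
python3 - <<'E'
from h import *
from plant import bot
s=bot.observe();print(s["eef_pos"])
c=[490.4,340,69.5]
print(shift(c,176.43,[659,30.2,80],174.7))
E
```

```text
[491.81525664 340.50583465  71.81495695]
(array([-187.6, -298.7,  -10.5]), 1.7)
```

jog_arm(
  series=[
    [[1,0,0,-55,0],[1,-30,-45,-95,0],[1,-60,-90,-100,1.7],[1,-90,-140,-100,1.7],[1,-120,-190,-100,1.7],[1,-150,-240,-100,1.7],[1,-175,-280,-90,1.7],[1,-187.6,-298.7,-60,1.7],[1,-187.6,-298.7,-20,1.7],[1,-187.6,-298.7,0,1.7],[1,-187.6,-298.7,0,1.7]],
  ],
)

```text
t: 7.58
eef_pos: [656.8, 30.5, 66.3]
orientation: [-180.0, -0.4, 174.8]
wrist_force: [0.2, -0.2, -2.7]
finger_gap: 0.666
```

```bash
python3 - <<'E'
from plant import bot
from h import *
s=bot.observe();p=bot.camera("wrist");print(s["t"],s["eef_pos"],s["orientation"],s["wrist_force"])
cv2.imwrite("pics/w4.png",p["frame"]);pickle.dump((p,s),open("pics/w4.pkl","wb"))
E
```

```text
7.575 [656.79900182  30.48599495  66.32430925] [-179.99215376   -0.36843029  174.75419205] [ 0.18676041 -0.24715633 -2.67954188]
```

View pics/w4.png

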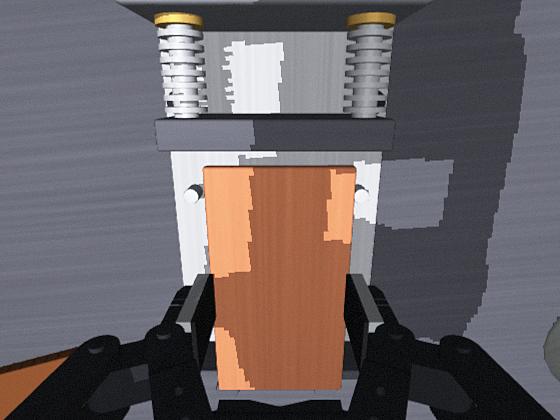

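jog_arm(
  series=[
    [[1,0,0,20,0],[1,0,0,34,0],[1,0,0,42,0],[1,0,0,44,0],[1,0,0,44,0]],
  ],
)

```text
t: 8.25
eef_pos: [659.5, 30.0, 26.0]
orientation: [180.0, 0.0, 174.7]
wrist_force: [0.4, -0.2, -3.2]
finger_gap: 0.663
```

```bash
python3 - <<'E'
from plant import bot
from h import *
s=bot.observe();p=bot.camera("wrist");print(s["t"],s["eef_pos"],s["orientation"],s["wrist_force"])
cv2.imwrite("pics/w5.png",p["frame"]);pickle.dump((p,s),open("pics/w5.pkl","wb"))
E
```

```text
8.25 [659.46001457  30.02783579  25.95242904] [1.79998312e+02 1.86136812e-02 1.74728773e+02] [ 0.43366788 -0.21442066 -3.15924495]
```

View pics/w5.png

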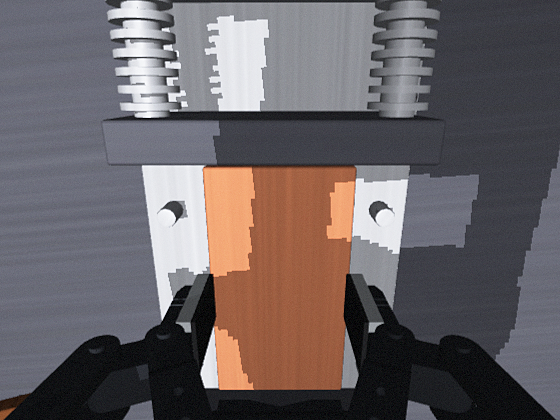

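```bash
python3 - <<'E'
from h import *
p,s=pickle.load(open("pics/w5.pkl","rb"))
a=np.radians(-5.3);Q=np.array([[np.cos(a),-np.sin(a)],[np.sin(a),np.cos(a)]])
f=lambda uv,z:((unproj(p,uv,z,s)[:,:2]-[567.3,38.5])@Q).round(1).tolist()
print("pins",f([(165,219),(385,218)],24),"sheet",f([(204,167),(355,167),(343,389),(219,389)],19.8),"jaw top near edge",f([(104,163),(443,163)],60.5), f([(104,120),(443,120)],60.5))
E
```

```text
pins [[55.3, -43.0], [54.8, 42.8]] sheet [[35.6, -27.3], [35.6, 30.6], [144.1, 32.5], [144.2, -27.5]] jaw top near edge [[26.3, -45.0], [26.2, 45.0]] [[15.2, -43.2], [15.1, 43.3]]
```

jog_arm(
  series=[
    [[1,0,-2,1.5,0],[1,0,-2,3,0],[1,0,-2,3.5,0]],
  ],
)

```text
t: 8.68
eef_pos: [659.4, 27.8, 23.3]
orientation: [-180.0, 0.0, 174.7]
wrist_force: [-3.8, -0.5, 3.1]
finger_gap: 0.671
```

jog_arm(
  series=[
    [[0.15,0,0,0,0],[0.1,0,0,-1,0],[0.1,0,0,-2,0],[0.1,0,0,-10,0],[0.1,0,0,-40,0],[0.1,0,0,-80,0],[0.1,0,0,-80,0]],
  ],
)

```text
t: 9.55
eef_pos: [662.4, 27.9, 108.0]
orientation: [180.0, 0.5, 174.7]
wrist_force: [0.3, -0.3, 0.3]
finger_gap: 0.9
```

```bash
python3 - <<'E'
from plant import bot
from h import *
s=bot.observe();p=bot.camera("wrist");print(s["t"],s["eef_pos"],s["orientation"],s["wrist_force"])
cv2.imwrite("pics/w6.png",p["frame"]);pickle.dump((p,s),open("pics/w6.pkl","wb"))
E
```

```text
9.55 [662.37319163  27.90353581 108.0390143 ] [179.98744292   0.54128406 174.73763724] [ 0.32071377 -0.30523345  0.26606043]
```

View pics/w6.png

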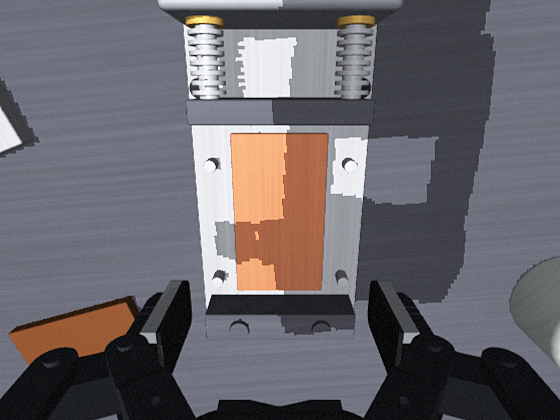

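```bash
python3 - <<'E'
from h import *
p,s=pickle.load(open("pics/w6.pkl","rb"))
a=np.radians(-5.3);Q=np.array([[np.cos(a),-np.sin(a)],[np.sin(a),np.cos(a)]])
f=lambda uv,z:((unproj(p,uv,z,s)[:,:2]-[567.3,38.5])@Q).round(1).tolist()
print("pins",f([(210,167),(348,167),(217,282),(341,282)],24),"sheet",f([(231,133),(328,133),(322,291),(240,291)],17))
print(shift([659.4,27.8,102],174.73,[501,-328.4,15],188.1))
E
```

```text
pins [[55.3, -42.1], [55.2, 41.3], [134.5, -42.5], [134.5, 41.8]] sheet [[35.9, -29.5], [35.9, 29.2], [145.9, 30.2], [145.9, -28.0]]
(array([ 125. , -369.2,   87. ]), -13.4)
```

jog_arm(
  series=[
    [[0,20,-60,-50,-5],[0,40,-120,-50,-13.4],[0,60,-178,-50,-13.4],[0,80,-236,-50,-13.4],[0,100,-295,-50,-13.4],[0,125,-350,-30,-13.4],[0,125,-369.2,0,-13.4],[0,125,-369.2,40,-13.4],[0,125,-369.2,70,-13.4],[0,125,-369.2,80,-13.4],[0,125,-369.2,83,-13.4],[0,125,-369.2,83,-13.4]],
  ],
)

```text
t: 11.1
eef_pos: [501.4, -328.5, 20.4]
orientation: [-179.9, 0.1, -171.8]
wrist_force: [0.3, -0.6, 0.6]
finger_gap: 1.001
```

```bash
python3 - <<'E'
from plant import bot
from h import *
s=bot.observe();p=bot.camera("wrist");print(s["t"],s["eef_pos"],s["orientation"],s["wrist_force"])
cv2.imwrite("pics/w7.png",p["frame"]);pickle.dump((p,s),open("pics/w7.pkl","wb"))
E
```

```text
11.1 [ 501.44291441 -328.45120456   20.38966088] [-1.79926869e+02  6.53233871e-02 -1.71846905e+02] [ 0.34536297 -0.61887805  0.61868047]
```

View pics/w7.png

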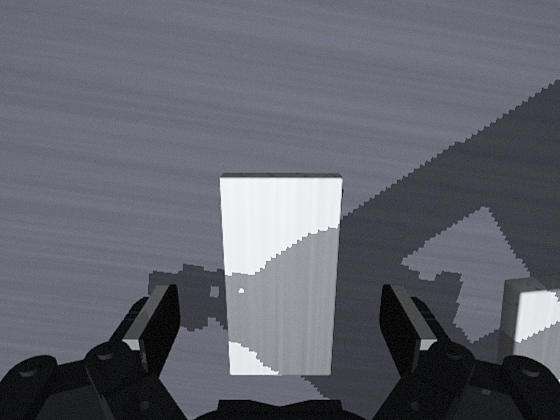

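jog_arm(
  series=[
    [[0,0,0,3,0],[1,0,0,4.5,0],[1,0,0,4.5,0],[1,0,0,4.5,0],[1,0,0,4.5,0],[1,0,0,4.5,0]],
  ],
  squeeze=70,
)

```text
t: 11.9
eef_pos: [501.1, -328.5, 15.4]
orientation: [-180.0, 0.0, -171.9]
wrist_force: [0.4, -1.0, 4.5]
finger_gap: 0.558
```

```bash
python3 - <<'E'
from plant import bot
from h import *
s=bot.observe();p=bot.camera("wrist");print(s["t"],s["eef_pos"],s["orientation"],s["wrist_force"],s["finger_gap"])
cv2.imwrite("pics/w8.png",p["frame"]);pickle.dump((p,s),open("pics/w8.pkl","wb"))
E
```

```text
11.9 [ 501.0765483  -328.49561105   15.44454952] [-1.79952187e+02  3.67722542e-02 -1.71868451e+02] [ 0.37740819 -1.01457511  4.45615926] 0.5584316304919493
```

View pics/w8.png

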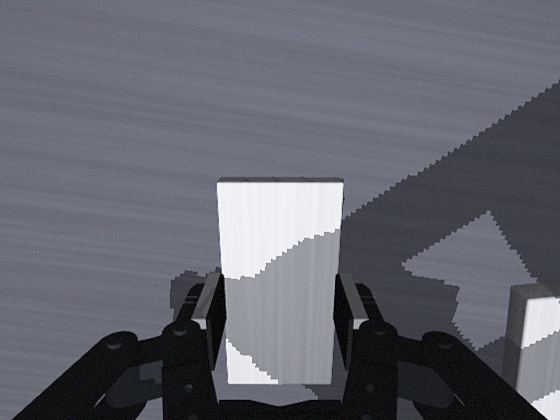

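```bash
python3 - <<'E'
from h import *
p,s=pickle.load(open("pics/w8.pkl","rb"))
w=unproj(p,[(218,182),(343.5,182),(330,383),(228,383)],10,s)
Rm=R.from_euler("xyz",s["orientation"],degrees=True).as_matrix()
t=(w-s["eef_pos"])@Rm;print(t.round(1),t.mean(0).round(1))
a=np.radians(-5.3)
tg=np.array([567.3+95*np.cos(a),38.5+95*np.sin(a)]);print(tg)
cx=t.mean(0)[0]
y=np.radians(174.7);tcp=tg-cx*np.array([np.cos(y),np.sin(y)]);print(tcp)
print(shift([501.3,-328.5,14.5],188.13,[*tcp,82],174.7))
E
```

```text
[[ 50.9 -22.2   5.4]
 [ 50.9  26.3   5.4]
 [-47.6  25.7   5.5]
 [-47.6 -23.    5.5]] [1.7 1.7 5.4]
[661.89384633  29.72479419]
[663.53705881  29.57235798]
(array([-211.2,  331.5,  -67.5]), 13.4)
```

jog_arm(
  series=[
    [[1,0,0,-20,0],[1,0,0,-70,0],[1,-30,45,-110,4],[1,-65,100,-130,13.4],[1,-100,155,-130,13.4],[1,-133,208,-130,13.4],[1,-165,260,-130,13.4],[1,-195,306,-115,13.4],[1,-211.2,330,-95,13.4],[1,-211.2,330,-78,13.4],[1,-211.2,330,-68,13.4],[1,-211.2,330,-68,13.4]],
  ],
)

```text
t: 13.45
eef_pos: [661.8, 27.4, 81.5]
orientation: [-180.0, -0.2, 174.7]
wrist_force: [0.0, -0.2, -4.5]
finger_gap: 0.557
```

jog_arm(
  series=[
    [[1,0,0,20,0],[1,0,0,35,0],[1,0,0,42,0],[1,0,0,44,0],[1,0,0,44,0]],
  ],
)

```text
t: 14.08
eef_pos: [663.4, 28.5, 39.0]
orientation: [-180.0, 0.0, 174.7]
wrist_force: [0.2, 0.1, -3.5]
finger_gap: 0.552
```

```bash
python3 - <<'E'
from plant import bot
from h import *
s=bot.observe();p=bot.camera("wrist");print(s["t"],s["eef_pos"],s["orientation"],s["wrist_force"],s["finger_gap"])
cv2.imwrite("pics/w9.png",p["frame"]);pickle.dump((p,s),open("pics/w9.pkl","wb"))
E
```

```text
14.075 [663.37383266  28.45121778  39.02331006] [-1.79999889e+02  2.59620398e-02  1.74734694e+02] [ 0.16604999  0.08802956 -3.50260684] 0.5522549194524994
```

View pics/w9.png

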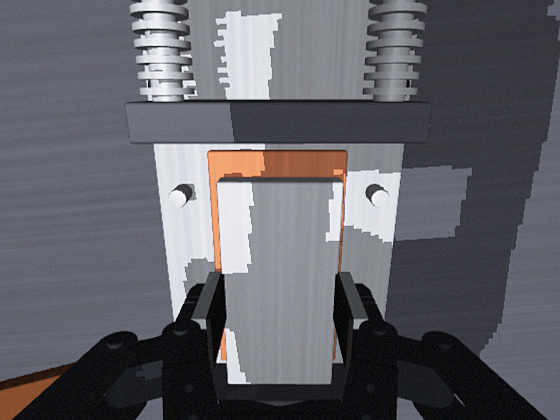

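jog_arm(
  series=[
    [[1,0,0,3,0],[1,0,0,5,0],[1,0,0,6.5,0],[1,0,0,6.5,0]],
  ],
)

```text
t: 14.62
eef_pos: [663.2, 28.5, 32.5]
orientation: [-180.0, 0.0, 174.7]
wrist_force: [-0.7, 0.4, -1.1]
finger_gap: 0.557
```

jog_arm(
  series=[
    [[1,0,0,0.7,0],[0.3,0,0,0.7,0],[0.25,0,0,0,0],[0.15,0,0,-1,0],[0.15,0,0,-10,0],[0.15,0,0,-40,0],[0.15,0,0,-80,0],[0.15,0,0,-100,0],[0.15,0,0,-100,0]],
  ],
)

```text
t: 15.75
eef_pos: [664.5, 28.3, 134.8]
orientation: [180.0, 0.3, 174.7]
wrist_force: [-0.9, 0.6, -0.4]
finger_gap: 0.849
```

```bash
python3 - <<'E'
from plant import bot
from h import *
s=bot.observe();p=bot.camera("wrist");print(s["t"],s["eef_pos"],s["orientation"],s["wrist_force"],s["finger_gap"])
cv2.imwrite("pics/w10.png",p["frame"]);pickle.dump((p,s),open("pics/w10.pkl","wb"))
E
```

```text
15.75 [664.4895269   28.34818027 134.81650224] [179.99357021   0.25905292 174.73138276] [-0.85461005  0.57636582 -0.41354169] 0.8488258815008111
```

View pics/w10.png

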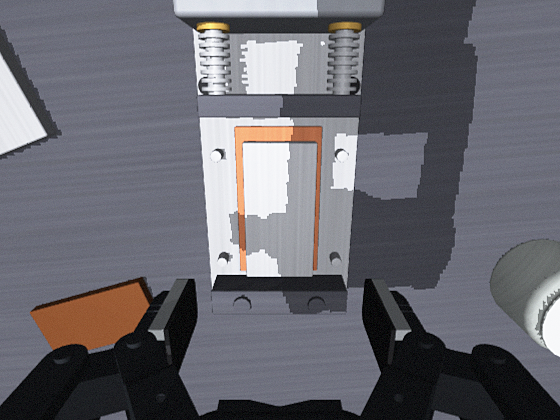

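```bash
python3 - <<'E'
from h import *
p,s=pickle.load(open("pics/w10.pkl","rb"))
a=np.radians(-5.3);Q=np.array([[np.cos(a),-np.sin(a)],[np.sin(a),np.cos(a)]])
f=lambda uv,z:((unproj(p,uv,z,s)[:,:2]-[567.3,38.5])@Q).round(1).tolist()
print("plate",f([(243,142),(317,142),(313,277),(246,277)],27))
print(shift([663.3,28.5,132],174.73,[467.7,47.7,90],84.7))
E
```

```text
plate [[45.3, -23.5], [45.2, 25.2], [145.6, 25.8], [145.6, -24.5]]
(array([196.5,   1.2,  42. ]), 90.0)
```

jog_arm(
  series=[
    [[0.55,40,0,0,10],[0.55,90,0,0,20],[0.55,140,1,0,30],[0.55,180,1,0,40],[0.55,196,1,0,50],[0.55,196,1,5,60],[0.55,196,1,15,70],[0.55,196,1,30,80],[0.55,196,1,42,90],[0.55,196,1,42,90],[0.55,196,1,42,90],[0.55,196,1,42,90]],
  ],
)

```text
t: 17.3
eef_pos: [468.3, 47.4, 90.6]
orientation: [180.0, 0.0, 84.8]
wrist_force: [-0.6, -0.3, -0.5]
finger_gap: 0.452
```

```bash
python3 - <<'E'
from plant import bot
from h import *
s=bot.observe();p=bot.camera("wrist");print(s["t"],s["eef_pos"],s["orientation"],s["wrist_force"],s["finger_gap"])
cv2.imwrite("pics/w11.png",p["frame"]);pickle.dump((p,s),open("pics/w11.pkl","wb"))
E
```

```text
17.3 [468.25468095  47.43557573  90.62017057] [1.79969554e+02 9.55248065e-05 8.48090820e+01] [-0.57089735 -0.30779113 -0.46482619] 0.45197660713633675
```

View pics/w11.png

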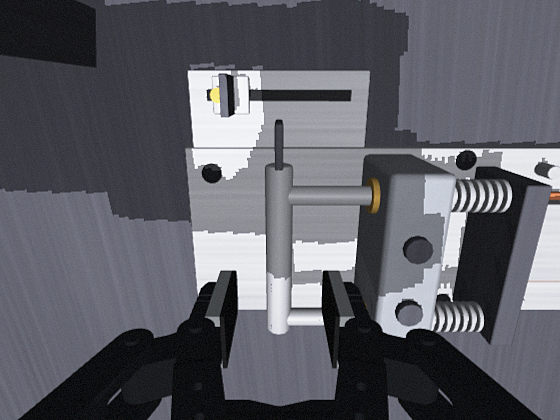

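jog_arm(
  series=[
    [[0.62,0,0,20,0],[0.62,0,0,35,0],[0.62,0,0,44,0],[0.62,0,0,48,0],[0.62,0,0,48,0],[1,0,0,48,0],[1,0,0,48,0],[1,0,0,48,0],[1,0,0,48,0]],
  ],
  squeeze=90,
)

```text
t: 18.48
eef_pos: [467.9, 47.5, 43.1]
orientation: [-179.9, 0.0, 84.7]
wrist_force: [-3.5, 0.4, 5.9]
finger_gap: 0.131
```

```bash
python3 - <<'E'
from plant import bot
from h import *
s=bot.observe();p=bot.camera("wrist");print(s["t"],s["eef_pos"],s["orientation"],s["wrist_force"],s["finger_gap"])
cv2.imwrite("pics/w12.png",p["frame"]);pickle.dump((p,s),open("pics/w12.pkl","wb"))
E
```

```text
18.475 [467.88347987  47.45571991  43.1263592 ] [-1.79947548e+02  5.41722916e-03  8.47388097e+01] [-3.53978621  0.39274558  5.92125188] 0.1311441153225518
```

View pics/w12.png

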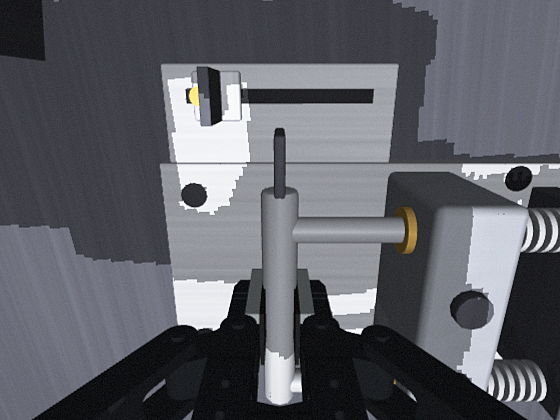

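```bash
python3 - <<'E'
from h import *
p,s=pickle.load(open("pics/w12.pkl","rb"))
cv2.imwrite("pics/w12z.png",cv2.resize(p["frame"][55:200,150:310],None,fx=4.5,fy=4,interpolation=cv2.INTER_CUBIC))
E
```

```text
(no output)
```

View pics/w12z.png

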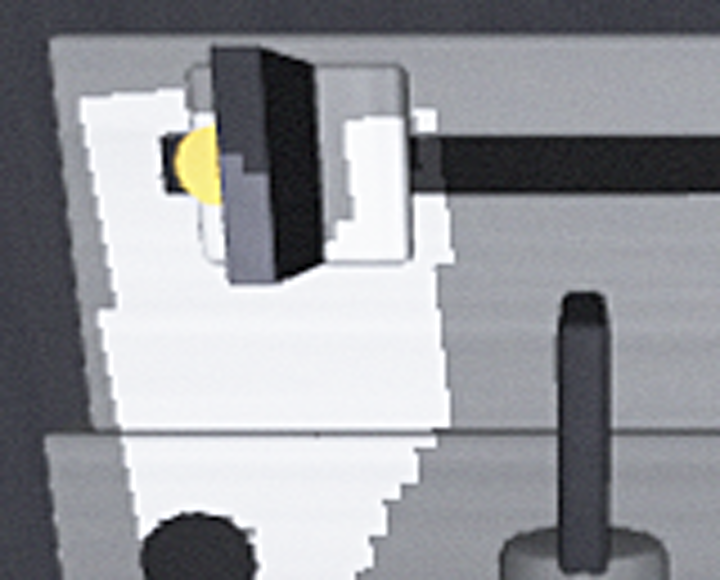

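```bash
python3 - <<'E'
from h import *
p,s=pickle.load(open("pics/w12.pkl","rb"))
a=np.radians(-5.3);Q=np.array([[np.cos(a),-np.sin(a)],[np.sin(a),np.cos(a)]])
f=lambda uv,z:((unproj(p,uv,z,s)[:,:2]-[567.3,38.5])@Q).round(1).tolist()
print("mark in edge",f([(201.1,125.7),(211.1,125.7)],42),"outer",f([(197,67),(208,67)],42),"ptr",f([(274.4,136),(285.1,136)],46),f([(274.4,136),(285.1,136)],38),f([(274.4,136),(285.1,136)],30))
E
```

```text
mark in edge [[-127.6, 74.0], [-124.1, 74.0]] outer [[-127.6, 93.3], [-123.9, 93.3]] ptr [[-101.6, 70.9], [-97.8, 70.9]] [[-101.7, 70.0], [-97.7, 70.0]] [[-101.8, 69.1], [-97.6, 69.1]]
```

jog_arm(
  series=[
    [[1,0,-3,0,0],[1,0,-6,0,0],[1,0,-9,0,0],[1,0,-12,0,0],[1,0,-15,0,0],[1,0,-18,0,0],[1,0,-21,0,0],[1,0,-24,0,0],[1,0,-25,0,0],[1,0,-25,0,0],[1,0,-25,0,0]],
  ],
)

```text
t: 19.9
eef_pos: [446.3, 49.4, 43.2]
orientation: [179.5, -0.0, 84.7]
wrist_force: [11.2, -0.2, -8.5]
finger_gap: 0.13
```

```bash
python3 - <<'E'
from plant import bot
from h import *
s=bot.observe();p=bot.camera("wrist");print(s["t"],s["eef_pos"],s["orientation"],s["wrist_force"],s["finger_gap"])
cv2.imwrite("pics/w13.png",p["frame"]);pickle.dump((p,s),open("pics/w13.pkl","wb"))
cv2.imwrite("pics/w13z.png",cv2.resize(p["frame"][40:200,200:360],None,fx=4.5,fy=3.7,interpolation=cv2.INTER_CUBIC))
E
```

```text
19.9 [446.28831463  49.44666551  43.17865607] [ 1.79454285e+02 -2.42813705e-02  8.47155031e+01] [11.24773591 -0.22780956 -8.47383224] 0.1296028101993704
```

View pics/w13.png

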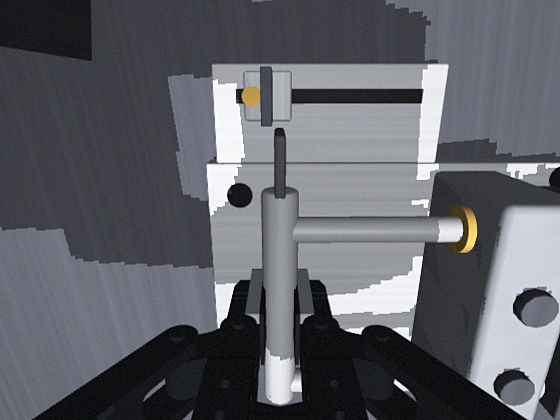

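View pics/w13z.png

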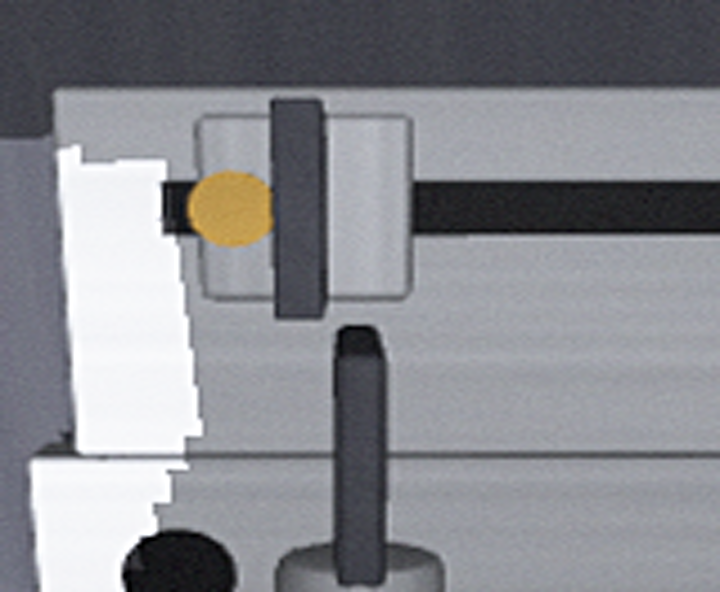

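jog_arm(
  series=[
    [[1,0,-2,0,0],[1,0,-4,0,0],[1,0,-5,0,0],[1,0,-5,0,0],[1,0,-5,0,0],[1,0,-5,0,0],[1,0,-5,0,0]],
  ],
)

```text
t: 20.82
eef_pos: [441.6, 49.9, 43.2]
orientation: [179.4, -0.0, 84.7]
wrist_force: [12.3, -0.4, -10.0]
finger_gap: 0.128
```

```bash
python3 - <<'E'
from plant import bot
from h import *
s=bot.observe();p=bot.camera("wrist");print(s["t"],s["eef_pos"],s["orientation"],s["wrist_force"],s["finger_gap"])
cv2.imwrite("pics/w14.png",p["frame"]);pickle.dump((p,s),open("pics/w14.pkl","wb"))
cv2.imwrite("pics/w14z.png",cv2.resize(p["frame"][40:200,200:360],None,fx=4.5,fy=3.7,interpolation=cv2.INTER_CUBIC))
E
```

```text
20.825 [441.6057464   49.86197326  43.1941884 ] [ 1.79401121e+02 -2.57174028e-02  8.47108362e+01] [12.3219944  -0.35118341 -9.97405555] 0.12790189627850482
```

View pics/w14z.png

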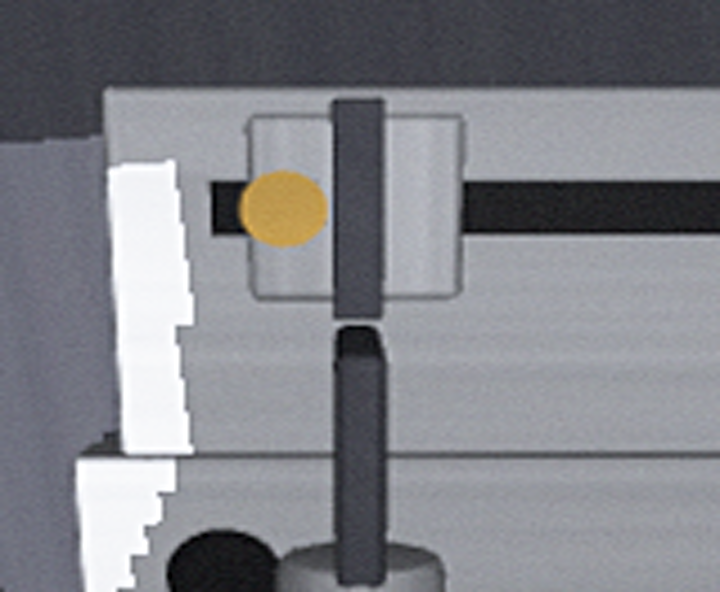

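jog_arm(
  series=[
    [[1,0,0,0,0],[1,0,0,0,0],[1,0,0,0,0],[1,0,0,0,0]],
  ],
)

```text
t: 21.38
eef_pos: [441.6, 49.9, 43.2]
orientation: [179.4, -0.0, 84.7]
wrist_force: [12.7, -0.2, -9.3]
finger_gap: 0.128
```

```bash
python3 - <<'E'
from plant import bot
from h import *
p=bot.camera("scene");s=bot.observe();print(s["t"],s["eef_pos"],s["orientation"],s["wrist_force"],s["finger_gap"],abs(s["joint_vel"]).max())
cv2.imwrite("pics/s2.png",p["frame"])
cv2.imwrite("pics/s2z.png",cv2.resize(p["frame"][180:310,200:380],None,fx=4.4,fy=4.4,interpolation=cv2.INTER_CUBIC))
E
```

```text
21.425 [441.62153529  49.88081348  43.20185322] [ 1.79400249e+02 -2.72922900e-02  8.47123304e+01] [12.63666982 -0.61787726 -9.93722293] 0.12836851339880503 0.10676531578695783
```

View pics/s2z.png

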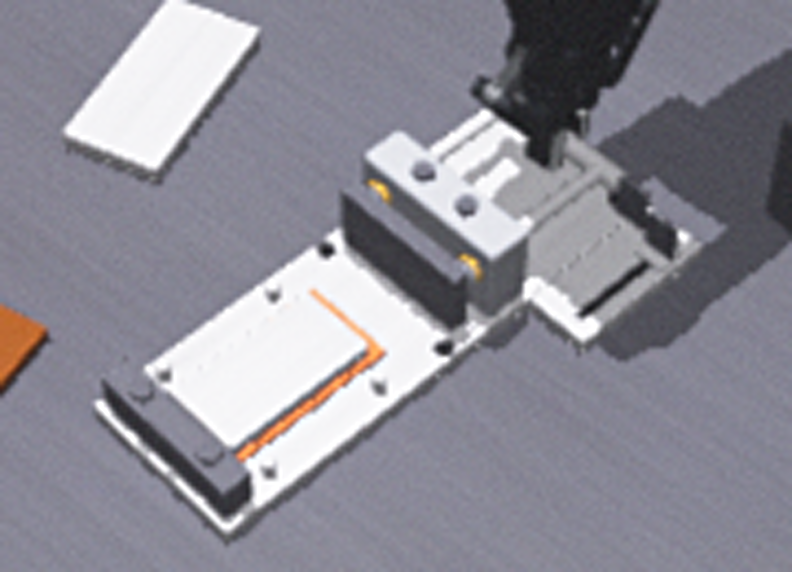

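View pics/s2.png

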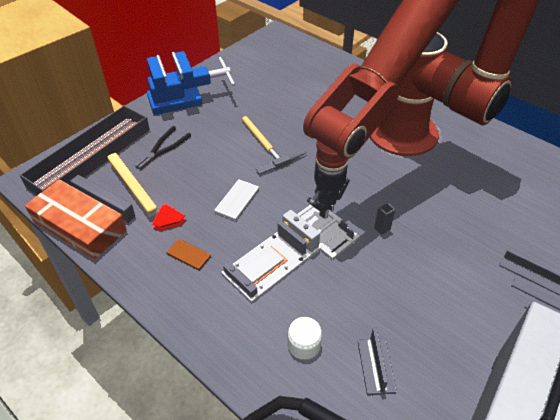

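The scene view shows both parts in the nest, the jaw open, and the pointer in line with the mark (crop about 630,190 and 655,235). No bystander has moved, and the hold is steady, so I'm handing it in.

```bash
python3 -c "
from plant import bot
print(bot.job_done());s=bot.observe();print(s['t'],s['eef_pos'],s['wrist_force'])"
```

```text
the job is handed in; nothing more can be done
None
the job is handed in; nothing more can be done
```

The jig is set up, and I handed the job in at about 21.4 s with the gripper still holding the cross-bar on the mark. The hand-in gives no verdict, so these are my own last checks:

- **Copper sheet:** flat in the nest and let go. Its centre is at about jig x = 91, y = 0.5 mm, so its far end is about 5 mm short of the stop bar. I measured this before the plate went on top and only checked it by eye afterwards.
- **Steel plate:** I used the smaller of the two grey ones, which measured 100 x 50 mm. It lies flat and square on the sheet and is let go. Its centre is at about jig x = 95.4, y = 0.7 mm, also about 5 mm short of the stop bar.
- **Cross-bar:** pulled out about 26 mm and held with a 90 N grip. The wrist reads about 12.6 N of pull, and the arm stayed still over the last half second. In the wrist picture the pointer is within about 0.5 mm of the mark.
- **Everything else:** nothing else appeared to have moved in the last overall picture.

**Disagreements:**
- **Pull distance:** my first two estimates were 23.8 and 26.1 mm. I settled it by lining up the pointer and mark in the wrist picture.
- **Jig position:** my first overhead and side-camera readings differed by about 7 mm. I used the wrist-camera reading instead, and later close-ups of the pins agreed with it to within 2 mm.
- **Downward force:** while holding the bar, the wrist also reads about 10 N downward.

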